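# Seat a model car shell and hold the inspection mirror at its pointer

## Robot

A 7-joint arm with a two-finger parallel gripper is mounted at the origin on the work surface. World frame = base frame: x ahead of the robot, y to its left, z up, the work surface at z = 0. Lengths are in m, angles in rad, forces in N, time in s.
With the tool pointing down it reaches from about 0.4 to 0.85 m from the base axis. Payload 10.4 kg.
Tool frame: the origin (TCP) lies at the very end of the fingers, on their centre line; the grasp point (between the pads) lies manip.hold_point_z behind it (manip.hold_point_z is the distance from the TCP to the grasp point, in m); z points along the fingers, y is the direction in which the jaws open and shut (so a half turn about z gives the same grasp; the last joint's range is limited). The gripper opens to 85 mm and grips with 20 to 120 N. Pads are 22 mm wide; open, the fingers measure 114 mm over their backs; the gripper's body (76 mm by 85 mm) begins 54 mm behind the grasp point. The pads swing forward as they close: fully open they stand 13 mm farther back than shut.
Start: joints at [1.184, 0.332, -0.065, 1.46, 0.022, 1.35, -0.088], TCP at [0.222, -0.584, 0.231] pointing down, gripper open.
Joint ranges: [-2.6, 2.6], [-0.5, 2.12], [-1.47, 1.34], [0.16, 2.42], [-1.27, 4.41], [0.06, 2.06], [-2.6, 2.6]. Speed limits (rad/s): [2.22, 2.22, 2.79, 2.79, 3.14, 3.14, 3.14].

## Interface

Orientations are given as a unit quaternion [x, y, z, w].
In Python, from workcell import manip gives the robot as it stands.
- The arm moves only by the tool jog_arm, never from a script. Its arguments are lists of equal length, an entry for each row: "translation": the shift along the world's x, y, z in mm, a list of three; "turn": the turn about the world's z in degrees. In form: {"translation": [[x, y, z], ...], "turn": [turn, ...]}. A call has 1 to 12 rows; each row is the pose to reach, as a shift and turn from the pose measured when the call began; what a row does not reach only later rows make up. A row lasts 1/12 s, in which the tool goes at most 41.7 mm and 7.16 degrees, less where a joint would pass 70% of its speed; a pose out of reach is approached as far as the arm can. A call with a gripper value outside its range is refused whole. "grip" is the finger opening in mm, from 0 to 85.4, set as the call begins (left out, the last holds). The fingers move at their own pace and stop on an object; "grip_force" is the grip in N (left out, the last holds). Time passes only in rows, so rows that repeat a pose let the fingers close. It gives the time, the measured TCP pose, the force and the opening at its end, in the units of the state.
- manip.get_obs(): the state, without advancing time (a new reading comes with each control period).
- manip.camera(name): name is "scene" or "top"; returns a dict with "frame" (480x640x3 uint8, red, green, blue), "mtx" (3x3 intrinsics, pixels), "k1" (the pictures are not rectified: a ray, as slopes to the right and down, at radius r is drawn at 1 + k1 r^2 times it, then the intrinsics apply), "pose" (4x4, takes a point from camera to world coordinates). Camera axes: x right, y down, z forward; pixel columns grow to the right and rows downward; lengths in m; the calibration is good to about 2 mm. A picture is of the moment at which its call begins. There is no depth.
- manip.hand_in(): hands the job in, once; it reports no verdict.
Trained networks look in a picture, given as the dict that the camera call returned (one of the last four; its "shot" number tells which), for a name from the list of things; names that differ only in an ending like _2 or _b are one class to them, and where a whole thing is asked for, a point or a joint stands for the part that bears it (a point fixed in the world has none). Each returns a list of dicts, best first, with "confidence" (0 to 1); they miss things now and then, are a little off and sometimes report something else, mostly with a low value. They report only what shows in the picture. A call takes as long as a camera call.
- manip.outline_of(picture, label): "mask" (480x640 bool, what is visible of it) and "extent" ([left, top, right, bottom] in pixels, round what is visible of it).
- manip.pinpoint(picture, label): "at" ([column, row] in pixels: a listed point, or the origin of a listed thing).
The state is a dict: "clock": time; "joint_pos": joint angles; "joint_velocities": joint speeds; "tau": joint torques, N m; "position": TCP position; "ee_rot": TCP orientation; "ft_force": force on the tool from outside, world axes, zero at the start; "torque": the same for the moment, N m; "grip_width": opening from 0.0 (shut) to 1.0 (fully open).
Only numpy, scipy, OpenCV 4.12 (cv2) and the standard library are available. Lean on these libraries where they do the work, as an engineer would, in place of code of your own. Each camera call takes 0.05 s, during which the arm holds its last target. There are 200 camera calls.

## Task

Lay the white model car shell fully home in the pocket of the checking nest, flat and square with its nose towards the narrow end, and let go of it. Then swing the hinged inspection mirror up until it lines up with the nest's steel pointer, and finish while still holding it there with the gripper: it falls back if let go. Do not shift the pointer or disturb the tape, the jar or the screwdriver.

Things in the scene. Friction and masses are not known exactly. Their poses are not given: they have to be found in the camera images.
- shell: Unpainted white plastic model car shell, loose, 65 to 125 g, 130 (x) x 54 (y) x 52 mm (z), slab sides. Origin: centre of underside; x to the nose, z up. Roof block from x = -60 to +12 mm, full 54 mm width, top at 52 mm; the rest is 30 mm high, but the last 25 mm at the nose only 40 mm wide, 24 high. Grip it across the 54 mm width on the roof block.
- nest: Checking nest: plywood base plate 190 (x) x 220 (y) x 12 mm fixed to the table, origin at the centre of its underside, z up. Its -y half carries the grey pocket, its +y half the mirror. Hinge posts reach 52 mm high at x = -68 and +68, y = 12 mm, and a 4 mm thick aluminium quarter-circle cheek of 78 mm radius about the hinge stands at x = 78 mm.
- pocket (a point): Centre of the grey pocket's floor, 12 mm above the table, nest x = 0, y = -60 mm; axes as the nest's. It fits the shell's outline with 2.5 mm play all round, narrow nose end to nest +x. Walls 12 mm above the floor, the upper 6 mm sloping outward as a lead-in (two plain blocks, 9 mm high, narrow the nose end). Shell home: its origin at this point and its x axis along the nest's x.
- hinge (a point): Middle of the mirror's hinge axis, 40 mm above the table, at x = 0, y = 12 mm of the nest; axes as the nest's. The mirror swings about the nest's x: angle 0 lying level, pointing to nest +y (as at the start), growing upward, 1.35 rad at most. Nearly frictionless: the mirror falls back to level unless held.
- mirror: Mirror flap, 150 to 300 g: plate 120 wide x 87 long x 6 mm, 8 to 95 mm from the hinge axis, black rim, mirrored upper face. Origin at the middle of the hinge axis; x along the axis, y along the plate away from the hinge (its angle above level is the swing angle), z out of the mirror face. Two 8 mm rods at x = -40 and +40 mm carry a grab bar at the free end.
- bar_mid (a point): Middle of the round steel grab bar: 10 mm diameter, 88 mm long, parallel to the hinge, 140 mm from the hinge axis in the plane of the plate. 72 mm of it is free between the rods; 45 mm from bar centre to plate edge is open. 40 mm above the bare table when the mirror lies level. The bar can turn between gripping fingers.
- pointer (a joint): Angle of the set pointer (rad), on the same zero (level, towards the nest's +y) and sense (up) as the mirror's swing angle: the marked angle, between about 0.55 and 1.0. Stiff; leave it as it is.
- pointer_tip (a point): Tip of the pointer, a 6 mm wide dark steel blade turning about the same axis as the mirror, at x = 84.5 mm of the nest, just outside the cheek; tip 117 mm from the axis. Its y axis points along the blade away from the hinge.
- tape: Bystander: roll of tan masking tape lying flat, 96 mm diameter, 22 mm high; origin at the centre of its underside.
- jar: Bystander: small glass jar with white lid, 40 mm diameter, 50 mm high; origin at the centre of its underside.
- driver: Bystander: black-handled screwdriver, 170 mm long, lying on the table; origin under its middle.

How it is judged:
By the outcome, as a careful person would: the job done as asked, in the order asked, and still so for the second after the job is handed in, while the arm keeps its last pose, push and grip.
It also fails if it takes over 51 s, if anything falls off the work surface, if the arm or the gripper's body presses on something with over 40 N, if the wrist force passes 120 N, or if a joint passes its speed limit or range.

## Working session

There is one attempt and no reset: what is moved stays moved. The work goes in short steps, Python scripts to look and compute and a tool call to move; the robot and the scene stay as the last step left them, time stands still between calls to the robot, and variables do not carry over. Pictures are saved under pics/ and viewed, about 8 in all and at most 12, crops included, and the job is handed in when it is done.

Besides the shell and the picture viewer there is one more tool, called as name([rows], argument=value, ...), one row to a line, values as JSON. jog_arm: Moves the arm, as the interface text tells. Its arguments: {"type":"object","properties":{"translation":{"type":"array"},"turn":{"type":"array"},"grip":{"type":"number"},"grip_force":{"type":"number"}},"required":["translation","turn"]}

```bash
ls; mkdir -p pics
cat > h.py <<'E'
import numpy as np, cv2
from workcell import manip
def ray(p,uv):
    m=p["mtx"];d=np.array([(uv[0]-m[0][2])/m[0][0],(uv[1]-m[1][2])/m[1][1]])
    s=d.copy()
    for _ in range(20): s=d/(1+p["k1"]*(s@s))
    T=np.array(p["pose"]);return T[:3,3],T[:3,:3]@np.array([s[0],s[1],1])
def atz(p,uv,z):
    o,d=ray(p,uv);return o+d*(z-o[2])/d[2]
def proj(p,X):
    T=np.array(p["pose"]);c=T[:3,:3].T@(np.array(X)-T[:3,3]);s=c[:2]/c[2]
    s=s*(1+p["k1"]*(s@s));m=p["mtx"];return np.array([m[0][0]*s[0]+m[0][2],m[1][1]*s[1]+m[1][2]])
def save(p,n): cv2.imwrite("pics/"+n,cv2.cvtColor(p["frame"],cv2.COLOR_RGB2BGR))
E
python3 - <<'E'
from h import *
o=manip.get_obs();print(o["clock"],o["position"],o["ee_rot"],o["grip_width"],manip.hold_point_z)
H=dict(shell=0,nest=0,pocket=.012,hinge=.04,mirror=.04,bar_mid=.04,tape=0,jar=0,driver=0,pointer_tip=.1)
for n in("scene","top"):
    p=manip.camera(n);save(p,n+"0.png");print(n,np.round(p["pose"],3).tolist(),p["k1"],p["mtx"][0][0])
    for l in H:
        for r in manip.pinpoint(p,l)[:2]: print(l,np.round(r["at"],1),round(r["confidence"],2),np.round(atz(p,r["at"],H[l]),4))
E
```

```text
pics
0.0 [ 0.22224139 -0.58375458  0.23049632] [ 9.83500629e-01  1.80903328e-01 -1.65937261e-04 -6.86782855e-04] 0.9958731741137549 0.0187
scene [[0.573, 0.589, -0.57, 1.392], [0.819, -0.428, 0.382, -0.449], [-0.019, -0.686, -0.727, 1.05], [0.0, 0.0, 0.0, 1.0]] -0.013303446201817013 539.7233142125015
shell [180.1 289.6] 0.87 [ 0.511  -0.2758  0.    ]
nest [316.9 235.6] 0.91 [0.5587 0.1028 0.    ]
nest [421.2 180.5] 0.54 [0.5557 0.4809 0.    ]
pocket [300.7 247.8] 0.56 [0.5794 0.0373 0.012 ]
hinge [320.4 221.4] 0.73 [0.5533 0.1189 0.04  ]
mirror [319.7 224.2] 0.94 [0.5608 0.1114 0.04  ]
bar_mid [365.1 206.8] 0.75 [0.5789 0.2492 0.04  ]
bar_mid [219.7 360.3] 0.42 [ 0.7695 -0.2951  0.04  ]
tape [421.2 183.3] 0.79 [0.565  0.4723 0.    ]
jar [301.2 325.1] 0.87 [ 0.7728 -0.0907  0.    ]
driver [218.4 360.7] 0.67 [ 0.7441 -0.2919  0.    ]
pointer_tip [367.4 207.6] 0.59 [0.633  0.2106 0.1   ]
top [[0.028, -0.98, 0.195, 0.339], [-0.999, -0.034, -0.026, 0.085], [0.032, -0.194, -0.981, 1.379], [0.0, 0.0, 0.0, 1.0]] 0.03487454904447164 571.2942860003764
shell [456.1 297.3] 0.76 [ 0.4976 -0.282   0.    ]
nest [304.2 265.3] 0.62 [0.5638 0.0899 0.    ]
pocket [324.4 264.8] 0.56 [0.5647 0.0409 0.012 ]
hinge [297.  257.7] 0.96 [0.575  0.1075 0.04  ]
mirror [294.2 261. ] 0.6 [0.5668 0.1138 0.04  ]
bar_mid [239.8 256.8] 0.82 [0.5726 0.2428 0.04  ]
bar_mid [263.4 216.9] 0.44 [0.6718 0.1918 0.04  ]
tape [149.8 260.7] 0.58 [0.5626 0.4632 0.    ]
jar [378.5 183.6] 0.64 [ 0.7787 -0.0902  0.    ]
jar [296.4 262.2] 0.61 [0.5708 0.1092 0.    ]
driver [460.8 202.5] 0.81 [ 0.737 -0.298  0.   ]
pointer_tip [264.6 213.6] 0.37 [0.6648 0.1847 0.1   ]
```

View pics/top0.png

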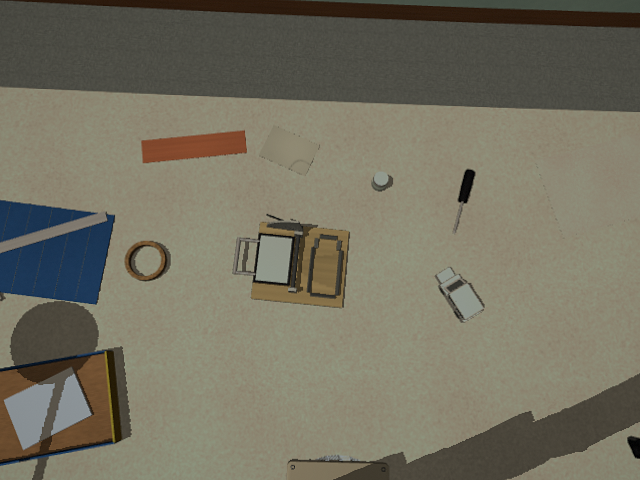

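View pics/scene0.png

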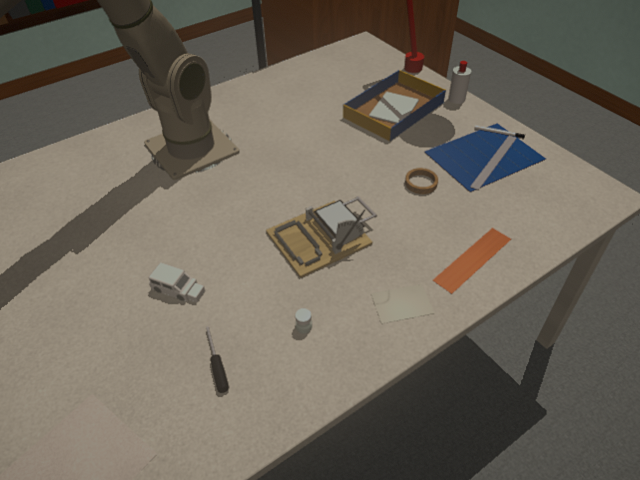

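```bash
cat >> h.py <<'E'
def box(x0,x1,y0,y1,z0,z1): return np.array([[x,y,z] for x in(x0,x1) for y in(y0,y1) for z in(z0,z1)])/1e3
SHELL=[box(-60,12,-27,27,0,52),box(-65,40,-27,27,0,30),box(40,65,-20,20,0,24)]
PLATE=[box(-95,95,-110,110,0,12)]
def place(P,q): c,s=np.cos(q[2]),np.sin(q[2]);return P@np.array([[c,s,0],[-s,c,0],[0,0,1]])+[q[0],q[1],q[3] if len(q)>3 else 0]
def sil(p,parts,q,S=4):
    im=np.zeros((480*S,640*S),np.uint8)
    for b in parts:
        u=np.array([proj(p,X) for X in place(b,q)]);u=(u+.5)*S
        cv2.fillConvexPoly(im,cv2.convexHull(np.round(u).astype(np.int32)),1)
    return cv2.resize(im.astype(np.float32),(640,480),interpolation=cv2.INTER_AREA)
def fit(pms,parts,q0):
    from scipy.optimize import minimize
    z=list(q0[3:])
    f=lambda q:sum(np.abs(sil(p,parts,list(q)+z)-m).sum()/m.sum() for p,m in pms)
    q0=np.array(q0[:3]);s=np.vstack([q0]+[q0+d for d in np.diag([.01,.01,.15])])
    r=minimize(f,q0,method="Nelder-Mead",options=dict(initial_simplex=s,xatol=2e-4,fatol=1e-4));return r.x,r.fun
def crop(p,c,w,h,S,n,lines=()):
    x,y=int(c[0]-w/2),int(c[1]-h/2);im=cv2.cvtColor(p["frame"],cv2.COLOR_RGB2BGR)[y:y+h,x:x+w]
    im=cv2.resize(im,None,fx=S,fy=S,interpolation=cv2.INTER_CUBIC)
    for L,col in lines: cv2.polylines(im,[np.round((np.array(L)+.5-[x,y])*S).astype(np.int32)],False,col,1)
    return im
E
python3 - <<'E'
from h import *
P={n:manip.camera(n) for n in("scene","top")}
def masks(l):
    r=[]
    for p in P.values():
        o=manip.outline_of(p,l)
        if o: r.append((p,o[0]["mask"].astype(np.float32)));print(l,o[0]["confidence"],o[0]["extent"])
    return r
ms=masks("shell");mn=masks("nest");mm=masks("mirror");mp=masks("pointer")
for k in ([0,1],[0],[1]): print("shell",k,fit([ms[i] for i in k],SHELL,[.505,-.278,np.radians(25)]))
for a in (0,np.pi): print(fit(ms,SHELL,[.505,-.278,np.radians(25)+a])) 
for k in ([0,1],[0],[1]): print("nest",k,fit([mn[i] for i in k],PLATE,[.56,.098,-.05]))
rows=[]
for (n,p),c in zip(P.items(),[(318,233),(298,262)]):
    im=crop(p,c,130,100,5,"")
    rows.append(im)
for m,nm in((mn,"n"),(mm,"m"),(mp,"p")):
    np.savez("m_"+nm+".npz",*[a for _,a in m])
    for i,(p,a) in enumerate(m):
        c=[(318,233),(298,262)][0 if p is P["scene"] else 1];j=0 if p is P["scene"] else 1
        x,y=c[0]-65,c[1]-50;b=cv2.resize(a[y:y+100,x:x+130],None,fx=5,fy=5,interpolation=0).astype(np.uint8)
        cv2.drawContours(rows[j],cv2.findContours(b,0,1)[0],-1,{"n":(0,0,255),"m":(0,255,0),"p":(255,0,0)}[nm],1)
for j in(0,1): cv2.imwrite(f"pics/c{j}.png",rows[j])
E
```

```text
shell 0.6 [148.9, 263.9, 204.0, 300.8]
shell 0.86 [437.2, 267.6, 481.4, 321.5]
nest 0.57 [267.1, 197.8, 376.3, 278.7]
nest 0.96 [232.0, 216.1, 348.1, 306.0]
mirror 0.97 [307.1, 193.8, 380.0, 239.3]
mirror 0.6 [230.3, 233.1, 297.5, 285.4]
pointer 0.44 [336.0, 211.4, 359.6, 249.5]
shell [0, 1] (array([ 0.50508686, -0.2775054 ,  0.56626517]), np.float64(0.12294735014438629))
shell [0] (array([ 0.50683298, -0.27632577,  0.55179886]), np.float64(0.05811403691768646))
shell [1] (array([ 0.50509354, -0.2783479 ,  0.57009411]), np.float64(0.04158180579543114))
(array([ 0.50508686, -0.2775054 ,  0.56626517]), np.float64(0.12294735014438629))
(array([ 0.50083658, -0.28050529,  3.70019489]), np.float64(0.4264128804206848))
nest [0, 1] (array([ 0.56610552,  0.10218458, -0.07766761]), np.float64(0.17673593759536743))
nest [0] (array([ 0.56576637,  0.10414243, -0.06960556]), np.float64(0.09838437288999557))
nest [1] (array([ 0.56630512,  0.10028134, -0.07548084]), np.float64(0.06656401604413986))
```

View pics/c0.png

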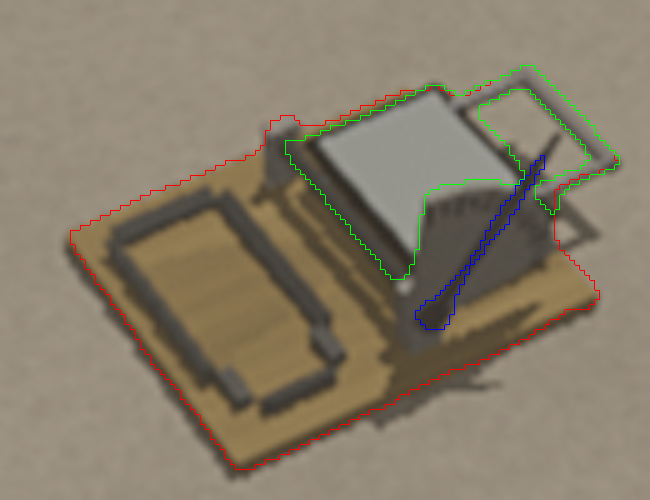

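View pics/c1.png

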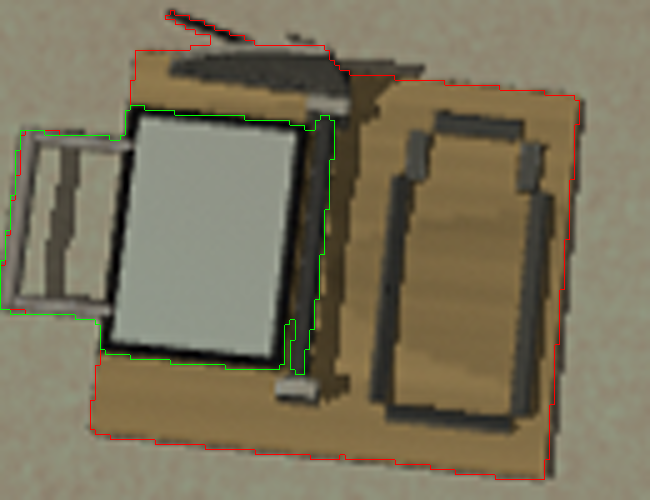

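Run:
```python
from h import *
from scipy.optimize import least_squares
P={n:manip.camera(n) for n in("scene","top")}
off={"scene":(253,183),"top":(233,212)}
px=lambda n,a:(np.array(a)+.5)/5-.5+off[n]
# nest coords mm
pts={"top":[((95,-110,12),(580,98)),((-95,-110,12),(547,477)),((-95,110,12),(92,432)),((95,110,12),(136,51))],
"scene":[((-95,-110,12),(70,234)),((95,-110,12),(236,463)),((95,110,12),(598,294))]}
tip={"top":(168,12),"scene":(558,136)}
def f(q,ns):
    r=[]
    for n in ns:
        for X,u in pts[n]: r+=list(proj(P[n],place(np.array([X])/1e3,q[:3])[0])-px(n,u))
        t=q[3];r+=list(proj(P[n],place(np.array([[84.5,12+117*np.cos(t),40+117*np.sin(t)]])/1e3,q[:3])[0])-px(n,tip[n]))
    return r
for ns in(["top"],["scene"],["top","scene"]):
    s=least_squares(f,[.566,.1,-.07,.8],args=(ns,),x_scale=[.01,.01,.1,.1]);print(ns,s.x,np.round(s.fun,1))
```

```text
['top'] [ 0.56509278  0.09902124 -0.06792202  0.89281719] [ 0.4 -0.8  0.1  0.5 -0.6  0.3  0.  -0.5  0.   0.4]
['scene'] [ 0.56955852  0.10108485 -0.07918177  0.91930177] [-1.  -0.6 -0.   0.3  1.   0.2  0.1 -0.2]
['top', 'scene'] [ 0.56641714  0.09971342 -0.06899011  0.88912919] [ 0.2 -1.3 -0.2 -0.1 -0.9 -0.3 -0.2 -1.1 -0.3 -0.2 -2.2 -0.7 -0.6 -0.1
 -0.1 -0.7 -0.2 -0.8]
```

jog_arm([
  [27, 30, 0],
  [60, 66, -5],
  [97, 107, -15],
  [135, 149, -30],
  [173, 190, -50],
  [210, 231, -70],
  [240, 265, -90],
  [260, 287, -105],
  [274, 301, -110],
  [274, 301, -110],
  [274, 301, -110],
], turn=[2, 4, 6, 8, 10, 11.6, 11.6, 11.6, 11.6, 11.6, 11.6], grip=85, grip_force=40)

```text
clock: 2.62
position: [0.4998, -0.2759, 0.1193]
ee_rot: [0.959, 0.283, 0.0, -0.002]
ft_force: [0.1, 1.7, -0.2]
grip_width: 0.993
```

jog_arm([
  [-3, -7, 0],
  [-3, -7, -25],
  [-3, -7, -50],
  [-3, -7, -75],
  [-3, -7, -95],
  [-3, -7, -99],
  [-3, -7, -99],
], turn=[-0.5, -0.5, -0.5, -0.5, -0.5, -0.5, -0.5])

```text
clock: 3.2
position: [0.4955, -0.2836, 0.0194]
ee_rot: [0.96, 0.278, -0.0, -0.003]
ft_force: [-0.0, 0.1, 1.1]
grip_width: 0.993
```

jog_arm([
  [0, 0, 0],
  [0, 0, 0],
  [0, 0, 0],
  [0, 0, 0],
  [0, 0, 0],
  [0, 0, 0],
  [0, 0, 0],
  [0, 0, 0],
  [0, 0, 0],
], turn=[0, 0, 0, 0, 0, 0, 0, 0, 0], grip=40, grip_force=40)

```text
clock: 3.95
position: [0.4963, -0.2845, 0.0211]
ee_rot: [0.961, 0.278, 0.0, -0.002]
ft_force: [-2.0, -0.7, 6.2]
grip_width: 0.624
```

jog_arm([
  [0, 0, 10],
  [0, 0, 35],
  [0, 0, 65],
  [0, 0, 100],
  [0, 0, 100],
], turn=[0, 0, 0, 0, 0])

```text
clock: 4.37
position: [0.4997, -0.286, 0.1292]
ee_rot: [0.961, 0.278, 0.004, 0.002]
ft_force: [0.9, 0.1, -0.0]
grip_width: 0.626
```

jog_arm([
  [4, 25, 0],
  [10, 65, 0],
  [16, 105, 0],
  [22, 145, 0],
  [29, 185, 0],
  [35, 225, 0],
  [42, 265, 0],
  [47, 300, 0],
  [50, 320, 0],
  [51, 327, 0],
  [51, 327, 0],
  [51, 327, 0],
], turn=[-4, -8, -12, -16, -20, -24, -28, -32, -36, -36.3, -36.3, -36.3])

```text
clock: 5.37
position: [0.5508, 0.0402, 0.1296]
ee_rot: [0.999, -0.034, 0.003, 0.004]
ft_force: [-0.5, -1.7, 0.3]
grip_width: 0.622
```

jog_arm([
  [0, 0, -30],
  [0, 0, -45],
  [0, 0, -45],
], turn=[0, 0, 0])

```text
clock: 5.62
position: [0.5487, 0.0373, 0.0816]
ee_rot: [0.999, -0.035, 0.001, 0.004]
ft_force: [-1.0, 0.2, -1.2]
grip_width: 0.626
```

Run:
```python
from h import *
P={n:manip.camera(n) for n in("scene","top")}
o=manip.get_obs();print(o["clock"],o["position"],o["ee_rot"],o["ft_force"],o["grip_width"])
z=o["position"][2]-.0205
for n,p in P.items():
    r=manip.outline_of(p,"shell")
    for k in r[:2]: print(n,k["confidence"],k["extent"])
    for k in manip.pinpoint(p,"shell")[:1]: print(k["confidence"],atz(p,k["at"],z))
q=[o["position"][0]+.0114,o["position"][1]-.0008,-.07,z]
N=[.5662,.0997,-.07]
ims=[]
for (n,p),c in zip(P.items(),[(305,235),(310,262)]):
    L=[]
    for b in SHELL:
        u=[proj(p,X) for X in place(b,q)];h=cv2.convexHull(np.float32(u))[:,0];L.append((np.vstack([h,h[:1]]),(0,255,0)))
    u=[proj(p,X) for X in place(np.array([[-95,-110,12],[95,-110,12],[95,110,12],[-95,110,12],[-95,-110,12]])/1e3,N)];L.append((u,(0,0,255)))
    ims.append(crop(p,c,100,140,4,"",L))
cv2.imwrite("pics/d.png",np.hstack(ims))
```

```text
5.7167 [0.55066672 0.0384417  0.08482163] [ 0.99937573 -0.0349779   0.00296091  0.00399014] [ 0.84838334 -0.49439051 -0.23826677] 0.62786012033149
scene 0.77 [285.2, 204.4, 313.0, 248.5]
0.87 [0.57624605 0.04067966 0.06432163]
top 0.41 [313.3, 282.8, 317.3, 288.0]
```

View pics/d.png

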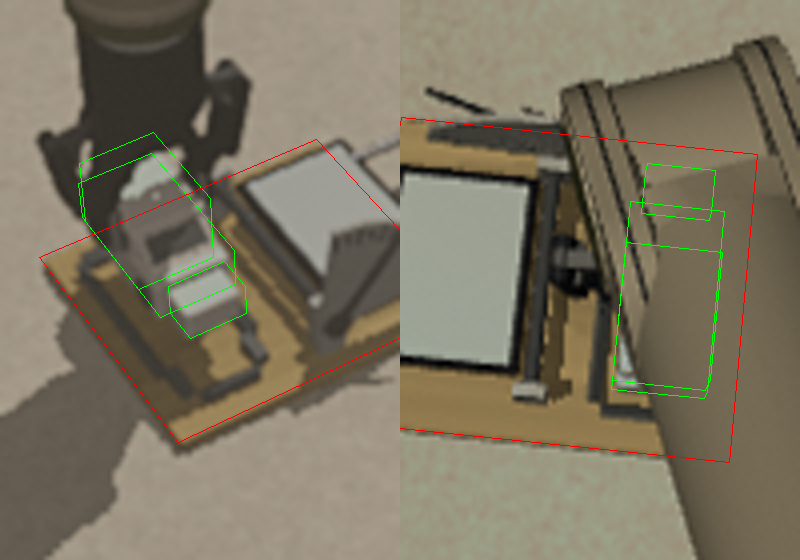

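jog_arm([
  [0, 2, -15],
  [0, 2, -30],
  [0, 2, -38],
  [0, 2, -38],
  [0, 2, -38],
], turn=[0, 0, 0, 0, 0])

```text
clock: 6.33
position: [0.5516, 0.0418, 0.0482]
ee_rot: [0.999, -0.034, 0.004, 0.004]
ft_force: [-0.7, -0.4, -0.5]
grip_width: 0.623
```

Run:
```python
from h import *
for i in range(3):
    p=manip.camera("scene")
    o=manip.get_obs();print(o["clock"],o["position"],o["ee_rot"],o["ft_force"],o["grip_width"])
im=crop(p,(295,245),100,75,8,"")
cv2.imwrite("pics/e.png",im)
```

```text
6.3833 [0.55203393 0.04186869 0.04866533] [ 0.9993905  -0.03439764  0.00470949  0.00364121] [-0.2235629  -0.86637988 -0.96965105] 0.6287649466004986
6.4333 [0.55221335 0.04188837 0.04885675] [ 0.99938834 -0.03442755  0.00495682  0.00362247] [ 0.01058421 -0.37134256 -1.22422773] 0.629258348599781
6.4833 [0.55224367 0.04182986 0.04887129] [ 0.99938729 -0.03444204  0.00503677  0.003664  ] [ 0.33646277  0.65760655 -0.93323176] 0.6250214589337221
```

View pics/e.png

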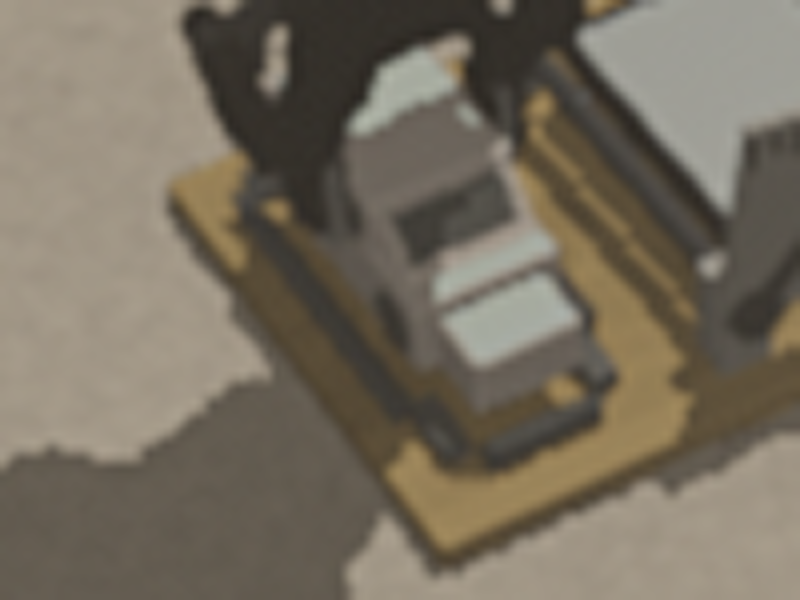

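Run:
```python
from h import *
p=manip.camera("scene")
o=manip.get_obs();print(o["position"])
z=o["position"][2]-.0205
def pc(X,q): return (np.array([proj(p,a) for a in place(np.array(X)/1e3,q)])-[245,208]+.5)*8
N=[.5696,.1011,-.074]
print("nest corners",pc([[-95,-110,12],[95,-110,12]],N).round())
print("posts/nose blocks", pc([[-65-9,-60-27-2.5,24]],N).round())
f=[[65,-20,24],[65,20,24],[40,-20,24],[40,20,24],[40,-27,30],[40,27,30],[12,-27,52],[12,27,52],[65,-20,0],[65,20,0]]
home=place(np.array([[0,-.06,0]]),N)[0]
uh=pc(f,[home[0],home[1],-.074,z]);ua=pc(f,[o["position"][0]+.0114,o["position"][1]-.0008,-.07,z])
print(np.c_[uh,ua].round())
im=crop(p,(295,245),100,75,8,"")
for u in uh: cv2.circle(im,tuple(int(v) for v in u),3,(0,0,255),-1)
for u in ua: cv2.circle(im,tuple(int(v) for v in u),3,(0,255,0),-1)
# pocket floor outline at wall-top inner edge, scene fit
L=pc([[-67.5,-89.5,12],[42.5,-89.5,12],[42.5,-82.5,12],[67.5,-82.5,12],[67.5,-37.5,12],[42.5,-37.5,12],[42.5,-30.5,12],[-67.5,-30.5,12],[-67.5,-89.5,12]],N)
cv2.polylines(im,[L.round().astype(np.int32)],False,(255,0,0),1)
L=pc([[-95,-110,12],[95,-110,12],[95,110,12],[-95,110,12]],N);cv2.polylines(im,[L.round().astype(np.int32)],True,(255,255,0),1)
cv2.imwrite("pics/f.png",im)
```

```text
[0.55218798 0.04184145 0.04879807]
nest corners [[168. 172.]
 [445. 545.]]
posts/nose blocks [[248. 162.]]
[[476. 359. 473. 356.]
 [587. 309. 584. 306.]
 [436. 308. 434. 306.]
 [546. 259. 543. 256.]
 [416. 304. 413. 301.]
 [565. 238. 562. 235.]
 [369. 200. 366. 198.]
 [518. 135. 515. 133.]
 [479. 410. 476. 407.]
 [588. 360. 585. 357.]]
```

View pics/f.png

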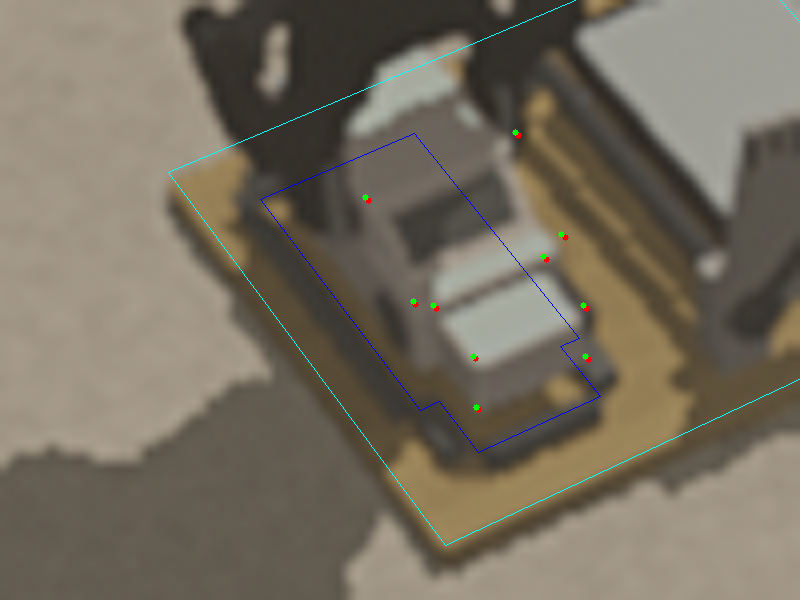

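jog_arm([
  [-1, -0.5, 0],
  [-1, -0.5, -4],
  [-1, -0.5, -8],
  [-1, -0.5, -12],
  [-1, -0.5, -13],
], turn=[0, 0, 0, 0, 0])

```text
clock: 6.95
position: [0.5506, 0.0412, 0.0348]
ee_rot: [0.999, -0.034, 0.004, 0.004]
ft_force: [0.1, -0.1, -2.1]
grip_width: 0.626
```

jog_arm([
  [0, 0, -1],
  [0, 0, -2],
  [0, 0, -3],
  [0, 0, -3],
], turn=[0, 0, 0, 0])

```text
clock: 7.28
position: [0.5509, 0.0412, 0.0333]
ee_rot: [0.999, -0.035, 0.004, 0.004]
ft_force: [-7.4, -1.3, 17.9]
grip_width: 0.623
```

jog_arm([
  [-0.7, 0, 0.5],
  [-1.5, 0, 0.5],
  [-1.5, 0, 0],
  [-1.5, 0, 0],
], turn=[0, 0, 0, 0])

```text
clock: 7.62
position: [0.5495, 0.0413, 0.0334]
ee_rot: [0.999, -0.035, 0.005, 0.004]
ft_force: [-0.4, -0.7, 4.0]
grip_width: 0.624
```

jog_arm([
  [0, 0, 0],
  [0, 0, 0],
  [0, 0, 0],
  [0, 0, 0],
], turn=[0, 0, 0, 0], grip=72)

```text
clock: 7.95
position: [0.5494, 0.0413, 0.0332]
ee_rot: [0.999, -0.035, 0.004, 0.004]
ft_force: [-0.9, -1.1, 0.4]
grip_width: 0.843
```

jog_arm([
  [0, 0, 15],
  [0, 0, 45],
  [0, 0, 85],
  [0, 0, 120],
  [0, 30, 140],
  [0, 70, 140],
  [0, 110, 140],
  [0, 150, 140],
  [0, 180, 140],
  [0, 200, 140],
  [0, 205, 140],
], turn=[0, 0, 0, 0, 0, 0, 0, 0, 0, 0, 0])

```text
clock: 8.87
position: [0.5479, 0.2511, 0.173]
ee_rot: [0.999, -0.032, 0.004, 0.003]
ft_force: [0.4, 0.2, -0.1]
grip_width: 0.843
```

Run:
```python
from h import *
P={n:manip.camera(n) for n in("scene","top")}
o=manip.get_obs();print(o["clock"],o["position"],o["ee_rot"],o["ft_force"],o["grip_width"])
ms=[]
for n,p in P.items():
    r=manip.outline_of(p,"shell")
    if r: print(n,r[0]["confidence"],r[0]["extent"]);m=r[0]["mask"].astype(np.float32);ms.append((p,m));print(fit([(p,m)],SHELL,[.562,.04,-.07,.012]))
a=crop(P["scene"],(300,235),80,100,5,"");b=crop(P["top"],(300,262),80,100,5,"")
cv2.imwrite("pics/g.png",np.hstack([a,b]))
```

```text
8.9667 [0.54891761 0.24737582 0.17284468] [ 0.99942486 -0.03344019  0.00412011  0.00383707] [ 0.41981709 -0.94034121 -0.69059708] 0.8439384545922723
scene 0.76 [280.8, 213.6, 316.9, 264.0]
(array([ 0.56324905,  0.04137863, -0.04637744]), np.float64(0.04544970020651817))
top 0.81 [312.6, 240.7, 339.7, 291.7]
(array([ 0.5607645 ,  0.03978536, -0.05856942]), np.float64(0.055038101971149445))
```

View pics/g.png

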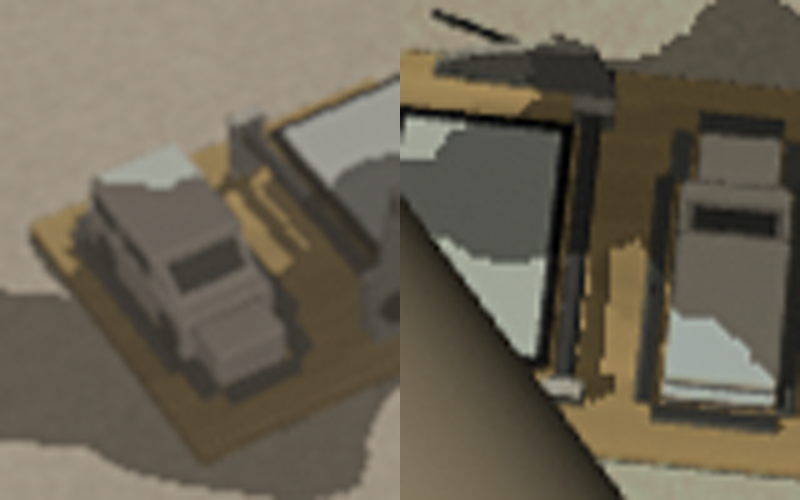

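jog_arm([
  [10, 1, 0],
  [22, 2, -10],
  [27, 3, -40],
  [27, 3, -70],
  [27, 3, -80],
  [27, 3, -80],
  [27, 3, -80],
], turn=[0, 0, 0, 0, 0, 0, 0], grip=36)

```text
clock: 9.65
position: [0.5771, 0.2468, 0.0937]
ee_rot: [0.999, -0.036, 0.004, 0.005]
ft_force: [0.6, -0.4, 0.2]
grip_width: 0.423
```

jog_arm([
  [0, 4, -15],
  [0, 4, -35],
  [0, 4, -55],
  [0, 4, -68],
  [0, 4, -71],
  [0, 4, -71],
], turn=[0, 0, 0, 0, 0, 0])

```text
clock: 10.15
position: [0.577, 0.2508, 0.0226]
ee_rot: [0.999, -0.036, 0.004, 0.005]
ft_force: [0.7, 0.6, 0.2]
grip_width: 0.424
```

jog_arm([
  [0, 0, 0],
  [0, 0, 0],
  [0, 0, 0],
  [0, 0, 0],
  [0, 0, 0],
  [0, 0, 0],
], turn=[0, 0, 0, 0, 0, 0], grip=2, grip_force=40)

```text
clock: 10.65
position: [0.5779, 0.2525, 0.0242]
ee_rot: [0.999, -0.035, 0.005, 0.003]
ft_force: [1.3, 4.5, 2.1]
grip_width: 0.099
```

jog_arm([
  [0, -0.4, 10],
  [0, -1.8, 22],
  [-0.2, -4, 33],
  [-0.5, -7.5, 45],
  [-0.8, -11.1, 54.5],
  [-1.2, -17.1, 67.1],
  [-1.7, -24.5, 79],
  [-2.3, -32.9, 90.2],
  [-3, -42.4, 100.4],
  [-3, -42.4, 100.4],
  [-3, -42.4, 100.4],
], turn=[0, 0, 0, 0, 0, 0, 0, 0, 0, 0, 0])

```text
clock: 11.57
position: [0.5751, 0.2111, 0.1273]
ee_rot: [0.999, -0.035, 0.007, 0.002]
ft_force: [-1.1, 7.7, 5.9]
grip_width: 0.101
```

Run:
```python
from h import *
P={n:manip.camera(n) for n in("scene","top")}
o=manip.get_obs();print(o["clock"],o["position"],o["ee_rot"],o["ft_force"],o["grip_width"])
for n,p in P.items():
    for l in("pointer_tip","bar_mid","mirror","pointer"):
        print(n,l,[(np.round(k["at"],1),round(k["confidence"],2)) for k in manip.pinpoint(p,l)[:2]] if l!="pointer" else "")
a=crop(P["scene"],(345,215),100,100,6,"");cv2.imwrite("pics/i.png",a)
cv2.imwrite("pics/i_top.png",crop(P["top"],(285,245),100,100,6,""))
```

```text
11.6667 [0.57510633 0.21149282 0.12688284] [ 0.99936296 -0.0350296   0.00651902  0.00202437] [-0.83930148  6.86309432  5.62930662] 0.09952863122888662
scene pointer_tip [(array([363.8, 206. ]), 0.58)]
scene bar_mid [(array([355.1, 186.1]), 0.67)]
scene mirror [(array([321.2, 225.8]), 0.55), (array([366.9, 208.1]), 0.45)]
scene pointer 
top pointer_tip [(array([264.6, 214.7]), 0.42)]
top bar_mid []
top mirror [(array([294.6, 261. ]), 0.81)]
top pointer
```

View pics/i.png

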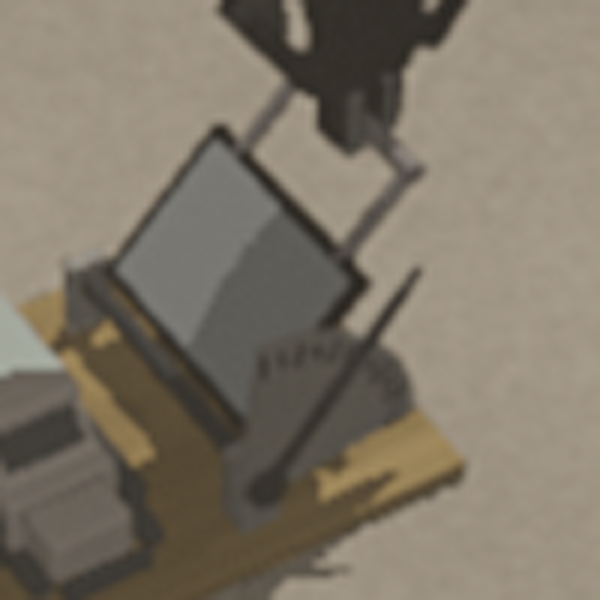

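```bash
cat > ang.py <<'E'
from h import *
from scipy.optimize import least_squares
def solve(p,pts,off,S):
    # pts: (kind, coords mm, crop px); kind n=nest, m=mirror frame, p=pointer frame
    def f(q):
        r=[]
        for k,X,u in pts:
            X=np.array(X,float)
            if k!="n":
                t=q[3] if k=="m" else q[4];X=np.array([X[0],12+X[1]*np.cos(t)-X[2]*np.sin(t),40+X[1]*np.sin(t)+X[2]*np.cos(t)])
            r+=list(proj(p,place(X[None]/1e3,q[:3])[0])-((np.array(u)+.5)/S-.5+off))
        return r+list((q[:3]-[.568,.1005,-.072])/[.002,.002,.005])
    s=least_squares(f,[.568,.1005,-.072,.8,.9],x_scale=[.01,.01,.1,.1,.1]);print(s.x,np.round(s.fun,1))
E
python3 - <<'E'
from ang import *
p=manip.camera("scene");o=manip.get_obs()
solve(p,[("n",(95,110,12),(464,466)),("m",(60,95,3),(364,281)),("m",(-60,95,3),(218,126)),("m",(-60,8,3),(110,270)),("m",(40,140,0),(413,170)),("p",(86,0,0),(267,488)),("p",(86,117,0),(419,269))],(295,165),6)
b=np.array(o["position"]);g=b+[0,0,.0187];print(o["position"],"kinematic angles:")
for y in(.099,.1005,.102):
    hy=y+.012;print(np.arctan2(g[2]-.04,(g[1]-hy)),np.hypot(g[2]-.04,g[1]-hy))
E
```

```text
[ 0.5684318   0.10019567 -0.07380657  0.78235092  0.91052774] [ 0.7 -0.9  0.7 -0.1 -0.  -1.  -1.5  0.3 -0.1  0.2  0.2  0.6 -0.1  0.3
  0.2 -0.2 -0.4]
[0.57511397 0.21168115 0.12675095] kinematic angles:
0.8085335570991716 0.14579641987559347
0.8160279496741648 0.14476464555083773
0.8236295038599157 0.1437411185234727
```

View pics/i_top.png

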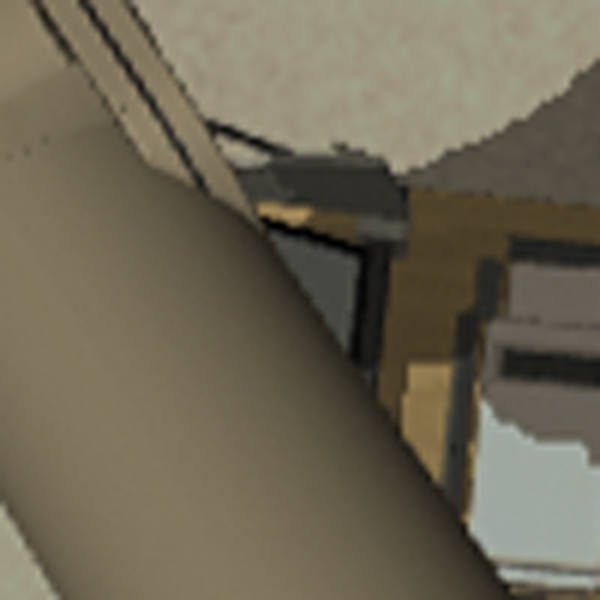

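jog_arm([
  [-0.2, -3, 3.5],
  [-0.5, -6.5, 7],
  [-0.7, -9.8, 9.8],
  [-0.7, -9.8, 9.8],
  [-0.7, -9.8, 9.8],
  [-0.7, -9.8, 9.8],
], turn=[0, 0, 0, 0, 0, 0])

```text
clock: 12.52
position: [0.5743, 0.2015, 0.1364]
ee_rot: [0.999, -0.035, 0.006, 0.002]
ft_force: [0.4, 0.4, -2.8]
grip_width: 0.097
```

Run:
```python
from h import *
for i in range(3): p=manip.camera("scene")
o=manip.get_obs();print(o["clock"],o["position"],o["ft_force"],o["grip_width"])
a=crop(p,(345,215),80,75,10,"");cv2.imwrite("pics/j.png",cv2.resize(a,(800,750))[:600] if 0 else crop(p,(345,213),100,75,8,""))
```

```text
12.6667 [0.57434969 0.20174069 0.1363194 ] [ 0.34114403 -0.25502188 -2.86126911] 0.09619242101532677
```

View pics/j.png

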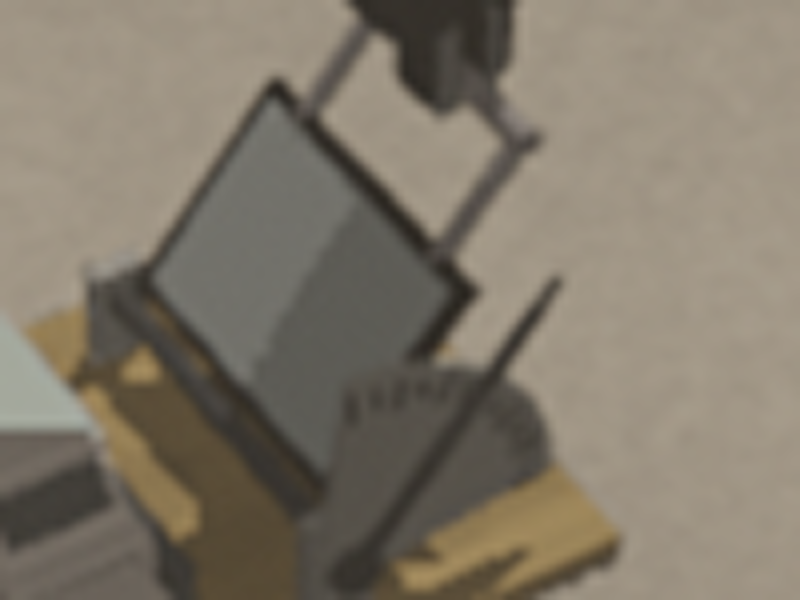

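Run:
```python
from ang import *
p=manip.camera("scene");o=manip.get_obs()
N=("n",(95,110,12),(620,540));PP=[("p",(86,0,0),(353,568)),("p",(86,117,0),(559,279))]
M=[("m",(60,95,3),(473,290)),("m",(-60,95,3),(277,79)),("m",(-60,8,3),(146,281)),("m",(40,140,0),(522,140))]
solve(p,[N]+M+PP,(295,175),8)
for i in range(4): solve(p,[N]+M[:i]+M[i+1:]+PP,(295,175),8)
b=np.array(o["position"])
for d in(.0158,.0187):
  for hy in(.1115,.1128,.114): print(d,hy,np.arctan2(b[2]+d-.04,b[1]-hy),np.hypot(b[2]+d-.04,b[1]-hy))
```

```text
[ 0.56833523  0.10033804 -0.07423131  0.87333523  0.91000925] [ 0.6 -0.8  0.2 -0.2 -0.4 -0.7 -1.6  0.2  0.5 -0.2  0.6  0.9 -0.1  0.2
  0.2 -0.1 -0.4]
[ 0.56828329  0.10042294 -0.07409038  0.87165639  0.91025497] [ 0.6 -0.8 -0.3 -0.7 -1.6  0.2  0.6 -0.2  0.6  0.9 -0.1  0.2  0.1 -0.
 -0.4]
[ 0.56820155  0.10046824 -0.07412022  0.88038947  0.90986089] [ 0.6 -0.8  0.  -0.3 -1.6  0.1  0.3 -0.3  0.6  0.8 -0.   0.2  0.1 -0.
 -0.4]
[ 0.56781292  0.09956551 -0.07301567  0.86239265  0.89834434] [ 0.3 -0.8  0.1 -0.2 -0.5 -0.6  0.5 -0.1  0.3  0.9 -0.1  0.3 -0.1 -0.5
 -0.2]
[ 0.5681869   0.10035573 -0.07401895  0.85963853  0.90874777] [ 0.6 -0.8  0.5 -0.2 -0.1 -0.6 -1.6  0.1  0.6  0.8 -0.1  0.2  0.1 -0.1
 -0.4]
0.0158 0.1115 0.8933276955640499 0.14389835272430662
0.0158 0.1128 0.900406734805996 0.14308706846121755
0.0158 0.114 0.9070125511582363 0.14234462460991834
0.0187 0.1115 0.9057641892493865 0.14616922591590187
0.0187 0.1128 0.9128011993047982 0.1453706154933319
0.0187 0.114 0.9193655753680411 0.1446398936788311
```

jog_arm([
  [-0.1, -1.6, 1.3],
  [-0.2, -3.2, 2.7],
  [-0.2, -3.2, 2.7],
  [-0.2, -3.2, 2.7],
  [-0.2, -3.2, 2.7],
], turn=[0, 0, 0, 0, 0])

```text
clock: 13.13
position: [0.5741, 0.1984, 0.1389]
ee_rot: [0.999, -0.035, 0.006, 0.002]
ft_force: [1.3, 0.2, -3.7]
grip_width: 0.093
```

```bash
cat > ln.py <<'E'
from ang import *
from scipy.ndimage import map_coordinates
def lineang(p,a,b,mode,yaw=-.072,w=4):
    """a,b image px; mode 'dark'/'edge': refine line by profiles, return swing angle"""
    g=cv2.cvtColor(p["frame"],cv2.COLOR_RGB2GRAY).astype(float)
    a,b=np.array(a,float),np.array(b,float)
    for it in range(2):
        d=(b-a)/np.linalg.norm(b-a);n=np.array([-d[1],d[0]]);s=np.arange(-w,w+.01,.1);Q=[];
        for t in np.linspace(0,1,40):
            c=a+(b-a)*t;q=c[None]+s[:,None]*n
            v=map_coordinates(g,[q[:,1],q[:,0]],order=1)
            if mode=="dark": wt=np.clip(np.median(v)-v-8,0,None)*(np.abs(s)<3)
            else: wt=np.abs(np.gradient(v));wt=wt*(wt>.5*wt.max())
            if wt.sum()>0: Q.append(c+n*(s*wt).sum()/wt.sum())
        vx,vy,x0,y0=cv2.fitLine(np.float32(Q),cv2.DIST_HUBER,0,.01,.01)[:,0]
        D=np.array([vx,vy]);D*=np.sign(D@d);C=np.array([x0,y0]);a,b=C+D*((a-C)@D),C+D*((b-C)@D)
        rs=np.std((np.array(Q)-C)@np.array([-vy,vx]))
    N=np.cross(ray(p,a)[1],ray(p,b)[1]);x=np.array([np.cos(yaw),np.sin(yaw),0])
    e=np.cross(N,x);e*=np.sign(e[2]);return np.arctan2(e[2],e@[-np.sin(yaw),np.cos(yaw),0]),rs,a.round(1),b.round(1)
E
python3 - <<'E'
from ln import *
for i in range(2): p=manip.camera("scene")
save(p,"k.png")
o=manip.get_obs();print(o["clock"],o["position"],o["ft_force"],o["grip_width"])
c=lambda u:(np.array(u)+.5)/8-.5+[295,175]
from functools import partial
N=np.array([.568,.1003,-.073])
def pm(X,t): return proj(p,place(np.array([[X[0],12+X[1]*np.cos(t)-X[2]*np.sin(t),40+X[1]*np.sin(t)+X[2]*np.cos(t)]])/1e3,N)[0])
for yaw in(-.065,-.072,-.08):
    print(yaw,"ptr",lineang(p,c((375,539)),c((550,292)),"dark",yaw))
    for nm,X in(("rodR",[(40,99,0),(40,135,0)]),("rodL",[(-40,99,0),(-40,120,0)]),):
        print(nm,lineang(p,pm(X[0],.9),pm(X[1],.9),"dark",yaw))
    print("edgeL",lineang(p,pm((-60,20,3),.9),pm((-60,88,3),.9),"edge",yaw,3))
E
```

```text
13.2333 [0.57409299 0.19850361 0.13890193] [-0.36839272  0.01586765 -3.45182705] 0.09554460600484896
-0.065 ptr (np.float64(0.8894710168321928), np.float64(0.08988268934301935), array([341.7, 242.1]), array([363.2, 211. ]))
rodR (np.float64(0.8824327181719148), np.float64(0.04365302060100864), array([350. , 204.4]), array([357.9, 192.9]))
rodL (np.float64(0.9214473340257051), np.float64(0.06044294682192389), array([333.5, 186.7]), array([337.6, 180. ]))
edgeL (np.float64(0.9138692012125896), np.float64(0.20356405289087268), array([313.6, 206.4]), array([326.6, 185.7]))
-0.072 ptr (np.float64(0.8952843047673237), np.float64(0.08988268934301935), array([341.7, 242.1]), array([363.2, 211. ]))
rodR (np.float64(0.8879814820726747), np.float64(0.04365302060100864), array([350. , 204.4]), array([357.9, 192.9]))
rodL (np.float64(0.926196879699243), np.float64(0.06044294682192389), array([333.5, 186.7]), array([337.6, 180. ]))
edgeL (np.float64(0.9185646292891412), np.float64(0.20356405289087268), array([313.6, 206.4]), array([326.6, 185.7]))
-0.08 ptr (np.float64(0.9017975161089627), np.float64(0.08988268934301935), array([341.7, 242.1]), array([363.2, 211. ]))
rodR (np.float64(0.8942026008361768), np.float64(0.04365302060100864), array([350. , 204.4]), array([357.9, 192.9]))
rodL (np.float64(0.9315239884543931), np.float64(0.06044294682192389), array([333.5, 186.7]), array([337.6, 180. ]))
edgeL (np.float64(0.9238324894856049), np.float64(0.20356405289087268), array([313.6, 206.4]), array([326.6, 185.7]))
```

Run:
```python
from ln import *
p=manip.camera("scene");N=np.array([.5683,.1003,-.074])
def pm(X,t): return proj(p,place(np.array([[X[0],12+X[1]*np.cos(t)-X[2]*np.sin(t),40+X[1]*np.sin(t)+X[2]*np.cos(t)]])/1e3,N)[0])
t=.905
L=[([pm((86,0,0),t),pm((86,117,0),t)],(0,0,255)),([pm(X,t) for X in[(-60,8,3),(-60,95,3),(60,95,3),(60,60,3)]],(0,255,0)),([pm((40,97,0),t),pm((40,140,0),t)],(0,255,255))]
cv2.imwrite("pics/l.png",crop(p,(330,220),100,75,8,"",L))
o=manip.get_obs();print(o["clock"],o["position"],o["ft_force"])
```

```text
13.2833 [0.57411435 0.1985108  0.13891769] [ 3.25747130e-01  2.65569636e-03 -3.89720309e+00]
```

View pics/l.png

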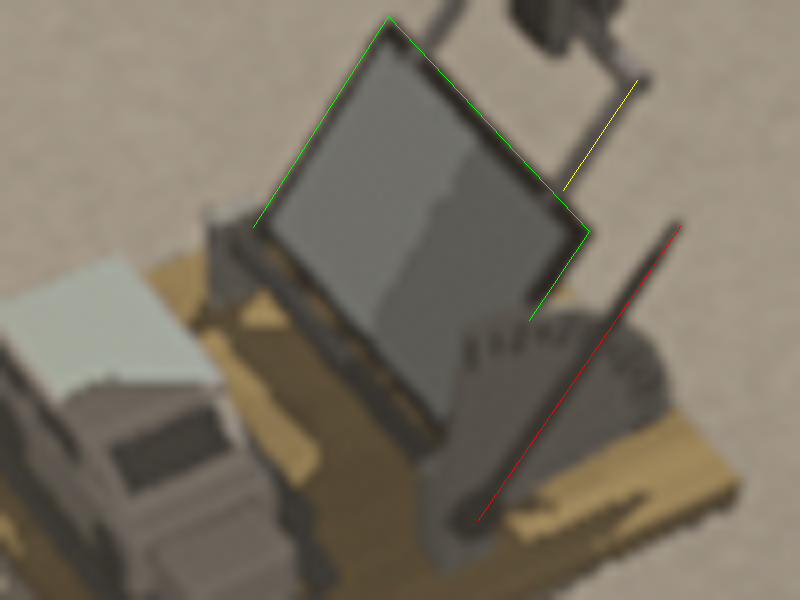

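```bash
python3 -c "
from h import *
print(manip.hand_in())"
```

```text
the job is handed in; nothing more can be done
None
```

I laid the shell in the pocket, nose towards the narrow end, and let go. I then swung the mirror up to the pointer and handed the job in at about 13.3 s, with the gripper still holding the bar at 40 N.

- **Shell:** After release, both pictures showed it centred inside the pocket walls. The fitted position was within about 2 mm of home in both cameras. The fitted yaw was −0.046 rad in the scene camera and −0.059 in the top camera, against −0.07 for the nest. The shell touched the front wall on the way down, about 7 N sideways and 18 N upward. I eased it back 1.5 mm before opening the fingers.
- **Mirror:** At the end, line fits in the scene camera gave 0.895 rad for the pointer. For the mirror they gave 0.888 (right rod), 0.919 (left plate edge) and 0.926 (left rod, a short and noisy line). An overlay drawn at 0.905 rad ran parallel to both the blade and the plate.
- **Checks that disagreed:** The angle worked out from the arm's position came to about 0.93, but the bar radius it gave was about 3 mm too large. I trusted the camera, so the alignment is good to roughly 0.01–0.03 rad. The top camera could not confirm it because the arm blocked its view.
- **Rest of the scene:** The forces I read stayed low and the arm's path kept clear of the pointer, tape, jar and screwdriver. I did not check their positions again at the end.

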